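# Push the four cover pins of an air-filter box home in criss-cross order

### The job

Close the air-filter box by pushing its four raised cover pins fully home, one at a time and lightly, with the fingertips from above, so the cover seats evenly: first the pin beside the intake neck, then the one diagonally opposite, then the other pin at the neck's end, and last the remaining one. Only push: do not pick up, tip or shove the box, and leave the tools and other things on the table alone.

Things in the scene. Friction and masses are not known exactly. Their poses are not given: they have to be found in the camera images.
- filter_box: Loose air-filter box, about 1.2 kg: black shell, grey cover in place, 140 (x) by 110 (y) mm, cover top 58 mm high. Origin: centre of its underside; z up. A round black intake neck, 37 mm across, its axis 25 mm up, sticks out 31 mm from the short -x end, off-centre at y = +30 mm, so beside the (-x, +y) corner. It may stand turned any way round. It may not be shoved more than 30 mm.
- neck_pin_top (a point): Centre of the top of the round black head (18 mm across, 3 mm thick) of the push pin beside the intake neck (box frame x -54, y +40). It moves down with the pin: about 73 mm above the table when raised, 63 mm when fully home (head underside on the 60 mm boss of the cover).
- neck_pin (a joint): How far that pin is pushed in, m: 0 to 0.0025 at the start, 0.010 fully home; more than 0.008 counts as home. It slides straight down with about 3 N of friction, stays where it is left, and stops firmly at 0.010. The fingers must never press on the box or its pins with more than 30 N.
- cross_pin_top (a point): Centre of the top of the round black head (18 mm across, 3 mm thick) of the push pin diagonally opposite the neck_pin (box frame x +54, y -40). It moves down with the pin: about 73 mm above the table when raised, 63 mm when fully home (head underside on the 60 mm boss of the cover).
- cross_pin (a joint): How far that pin is pushed in, m: 0 to 0.0025 at the start, 0.010 fully home; more than 0.008 counts as home. It slides straight down with about 3 N of friction, stays where it is left, and stops firmly at 0.010. The fingers must never press on the box or its pins with more than 30 N.
- third_pin_top (a point): Centre of the top of the round black head (18 mm across, 3 mm thick) of the push pin at the other corner of the neck's end (box frame x -54, y -40). It moves down with the pin: about 73 mm above the table when raised, 63 mm when fully home (head underside on the 60 mm boss of the cover).
- third_pin (a joint): How far that pin is pushed in, m: 0 to 0.0025 at the start, 0.010 fully home; more than 0.008 counts as home. It slides straight down with about 3 N of friction, stays where it is left, and stops firmly at 0.010. The fingers must never press on the box or its pins with more than 30 N.
- last_pin_top (a point): Centre of the top of the round black head (18 mm across, 3 mm thick) of the push pin at the remaining corner (box frame x +54, y +40). It moves down with the pin: about 73 mm above the table when raised, 63 mm when fully home (head underside on the 60 mm boss of the cover).
- last_pin (a joint): How far that pin is pushed in, m: 0 to 0.0025 at the start, 0.010 fully home; more than 0.008 counts as home. It slides straight down with about 3 N of friction, stays where it is left, and stops firmly at 0.010. The fingers must never press on the box or its pins with more than 30 N.
- filter_cap: Bystander: round black cap, 74 mm across, 22 mm high, lying loose on the table; origin at the centre of its underside. Leave it alone.
- tape_measure: Bystander: metal tape measure lying flat, 73 x 123 x 37 mm, loose; origin near the centre of its underside. Leave it alone.
- pliers: Bystander: pliers with red grips lying flat, 64 x 198 x 14 mm, loose; origin near the centre of their underside. Leave them alone.
- screwdriver: Bystander: screwdriver with an orange handle lying flat, 30 x 240 x 29 mm, loose; origin near the centre of its underside. Leave it alone.

How it is judged:
On the way, in this order (a step that is already met when the one before it is completed fails the run):
1. the pin beside the neck is home (value of joint neck_pin above 0.008 m), for 0.1 s.
2. the pin diagonally opposite it is home (value of joint cross_pin above 0.008 m), for 0.1 s.
3. the other pin at the neck's end is home (value of joint third_pin above 0.008 m), for 0.1 s.
4. the last pin is home (value of joint last_pin above 0.008 m), for 0.1 s.
At the end, for the whole second after the job is handed in: All four pins are pushed in at least 8 of their 10 mm, the box stands flat and still within 30 mm of where it was, and each bystander lies within 20 mm of where it was (value of joint each of neck_pin, cross_pin, third_pin, last_pin above 0.008 m and distance of filter_box from where it was at the start of the episode below 0.03 m and angle between filter_box's own z axis and vertical below 0.05 rad and linear speed of filter_box below 0.01 m/s and distance of each of filter_cap, tape_measure, pliers, screwdriver from where it was at the start of the episode below 0.02 m); the robot touches nothing.
It fails at once if a pin is pushed in (past 5 mm) before the one that comes before it in the order is home (8 mm) ((value of joint cross_pin above 0.005 m and value of joint neck_pin below 0.008 m) or (value of joint third_pin above 0.005 m and value of joint cross_pin below 0.008 m) or (value of joint last_pin above 0.005 m and value of joint third_pin below 0.008 m)).
It fails at once if the filter box is lifted, tipped or shoved more than 30 mm (height (world z) of filter_box above 0.012 m or angle between filter_box's own z axis and vertical above 0.12 rad or distance of filter_box from where it was at the start of the episode above 0.03 m).
It fails at once if the fingers press on the box or its pins with more than 30 N (contact force between the fingers and filter_box above 30 N).
It fails at once if a bystander is moved more than 20 mm (distance of any of filter_cap, tape_measure, pliers, screwdriver from where it was at the start of the episode above 0.02 m).
It also fails if it takes over 51 s, if anything falls off the work surface, if the arm or the gripper's body presses on something with over 40 N, if the wrist force passes 120 N, or if a joint passes its speed limit or range.

### The arm

A 6-joint arm with a two-finger parallel gripper is mounted at the origin on a cart in front of the work surface, level with it; the furniture and walls round the work are solid. World frame = base frame: x ahead of the robot, y to its left, z up, the work surface at z = 0. Lengths are in m, angles in rad, forces in N, time in s.
With the tool pointing down it reaches from about 0.375 to 0.825 m from the base axis. Payload 5.5 kg.
Tool frame: the origin (TCP) lies between the finger pads; the fingertips stand 17 mm ahead of it and the grasp point (between the pads) lies 2 mm behind it; z points along the fingers, y is the direction in which the jaws open and shut (so a half turn about z gives the same grasp; the last joint's range is limited). The gripper opens to 85 mm and grips with 20 to 120 N. Pads are 22 mm wide; open, the fingers measure 114 mm over their backs; the gripper's body (76 mm by 85 mm) begins 54 mm behind the grasp point. The pads swing forward as they close: fully open they stand 13 mm farther back than shut.
Start: joints at [-1.323, 0.314, -0.047, 1.21, 0, 1.571], TCP at [0.147, -0.582, 0.248] pointing down, gripper open.
Joint ranges: [-2.67, 2.67], [-0.69, 1.73], [-1.03, 1.25], [-2.08, 2.16], [-1.42, 1.45], [-3.14, 3.14]. Speed limits (rad/s): [2.39, 2.39, 3.01, 3.14, 3.14, 3.14].

### API

Orientations are given as a unit quaternion [x, y, z, w].
In Python, from plant import get_state, snapshot, calibration, sign_off gives the robot as it stands.
- The arm moves only by the tool carry_out, never from a script. Its argument "commands" is a list of rows, each a list of 7 numbers: the closure, from 0 (fully open) to 1 (shut), then the shift along the tool's x, y, z in cm, then the turn, a rotation vector about the tool's x, y, z in degrees. A call has 1 to 10 rows; each row shifts and turns the commanded pose from where the row before left it, along the tool's axes as they then stand; what a row does not reach is not made up. A row lasts 1/8 s, in which the tool goes at most 62.5 mm and 10.7 degrees, less where a joint would pass 70% of its speed; a pose out of reach is approached as far as the arm can. A call with a gripper value outside its range is refused whole. The fingers move at their own pace and stop on an object; the grip force is fixed at half the most. Time passes only in rows, so rows that do not move let the fingers close. It gives the time, the measured TCP pose, the force and the opening at its end, in the units of the state.
- get_state(): the state, without advancing time (a new reading comes with each control period).
- snapshot(name): name is "side" or "top" or "wrist"; returns the picture (480x640x3 uint8, red, green, blue); there is no depth.
- calibration(name): a dict with "K" (3x3 intrinsics, pixels), "k1" (the pictures are not rectified: a ray, as slopes to the right and down, at radius r is drawn at 1 + k1 r^2 times it, then the intrinsics apply), "world_from_camera" (4x4, takes a point from camera to world coordinates). Camera axes: x right, y down, z forward; pixel columns grow to the right and rows downward; lengths in m; the calibration is good to about 2 mm. A picture is of the moment at which its call begins: read the wrist's pose just before it. calibration takes no time and is no camera call; for the wrist camera it gives the pose at the moment of the call.
- sign_off(): hands the job in, once; it reports no verdict.
The state is a dict: "t": time; "joint_pos": joint angles; "joint_velocities": joint speeds; "tau": joint torques, N m; "eef_pos": TCP position; "orientation": TCP orientation; "wrist_force": force on the tool from outside, world axes, zero at the start; "ft_torque": the same for the moment, N m; "finger_gap": finger opening in m.
Only numpy, scipy, OpenCV 4.12 (cv2) and the standard library are available. Lean on these libraries where they do the work, as an engineer would, in place of code of your own. Each camera call takes 0.05 s, during which the arm holds its last target.

## Working session

There is one attempt and no reset: what is moved stays moved. The work goes in short steps, Python scripts to look and compute and a tool call to move; the robot and the scene stay as the last step left them, time stands still between calls to the robot, and variables do not carry over. Pictures are saved under pics/ and viewed, and the job is handed in when it is done.

Besides the shell and the picture viewer there is one more tool, called in YAML: its name, and indented under it one key for each argument. carry_out: Moves the arm, as the interface text tells. Its arguments: {"type":"object","properties":{"commands":{"type":"array"}},"required":["commands"]}

```bash
mkdir -p pics; ls
python3 - <<'E'
from plant import *
import cv2
print(get_state())
for n in ("top","side"):
    im=snapshot(n); cv2.imwrite(f"pics/{n}0.png",im[:,:,::-1]); c=calibration(n); print(n,c)
E
```

```text
pics
{'t': 0.0, 'joint_pos': array([-1.32298722e+00,  3.14207422e-01, -4.80498700e-02,  1.21019144e+00,
        3.46182353e-05,  1.57077777e+00]), 'joint_velocities': array([ 1.77806668e-03, -1.57789572e-04,  1.54098899e-03, -4.54202311e-04,
       -4.14859447e-05,  1.01869497e-03]), 'tau': array([-7.75540720e-04, -5.39588463e+01,  3.39750981e+01,  1.91600790e-02,
        5.61764421e-05, -2.43266399e-06]), 'eef_pos': array([ 0.14704877, -0.58115434,  0.24745849]), 'orientation': array([ 9.92332163e-01,  1.23596909e-01, -8.49243268e-05, -8.22007322e-04]), 'wrist_force': array([-0.05184577, -0.36386988, -0.32017672]), 'ft_torque': array([ 0.0530356 , -0.04835735,  0.0412901 ]), 'finger_gap': 0.08545615413232703}
top {'K': array([[435.59119577,   0.        , 316.36781484],
       [  0.        , 435.59119577, 238.46401749],
       [  0.        ,   0.        ,   1.        ]]), 'k1': -0.01033832575675872, 'world_from_camera': array([[-0.05359572, -0.96850474,  0.24315852,  0.39510574],
       [-0.9985615 ,  0.05236295, -0.01153507,  0.17807762],
       [-0.00156073, -0.24342697, -0.96991797,  0.90877254],
       [ 0.        ,  0.        ,  0.        ,  1.        ]])}
side {'K': array([[527.55956946,   0.        , 321.75712291],
       [  0.        , 527.55956946, 243.69073508],
       [  0.        ,   0.        ,   1.        ]]), 'k1': -0.12425999938400384, 'world_from_camera': array([[-0.9138663 , -0.28696502,  0.28722719,  0.33970074],
       [-0.40530813,  0.60304751, -0.68706552,  0.79038716],
       [ 0.02395213, -0.74430154, -0.66741405,  0.67147042],
       [ 0.        ,  0.        ,  0.        ,  1.        ]])}
```

View pics/top0.png

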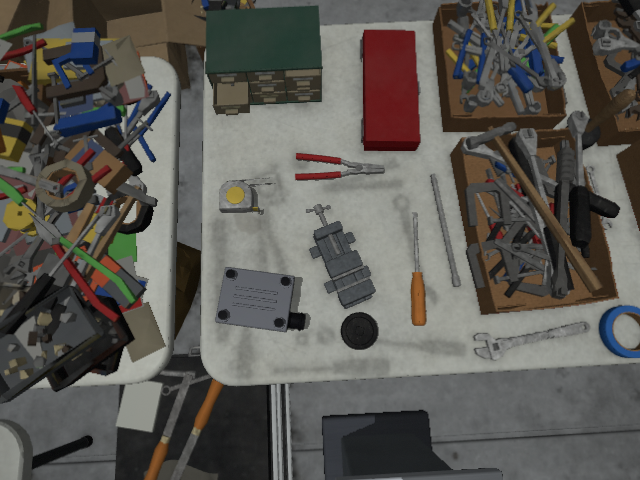

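View pics/side0.png

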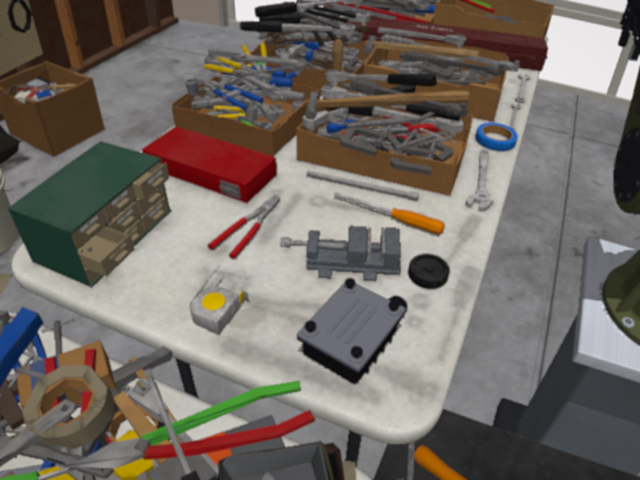

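Run:
```python
import cv2
a=cv2.imread("pics/top0.png")[255:345,205:325]; cv2.imwrite("pics/topz.png",cv2.resize(a,None,fx=6,fy=6,interpolation=2))
a=cv2.imread("pics/side0.png")[270:390,290:415]; cv2.imwrite("pics/sidez.png",cv2.resize(a,None,fx=5,fy=5,interpolation=2))
```

```text
(no output)
```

View pics/topz.png

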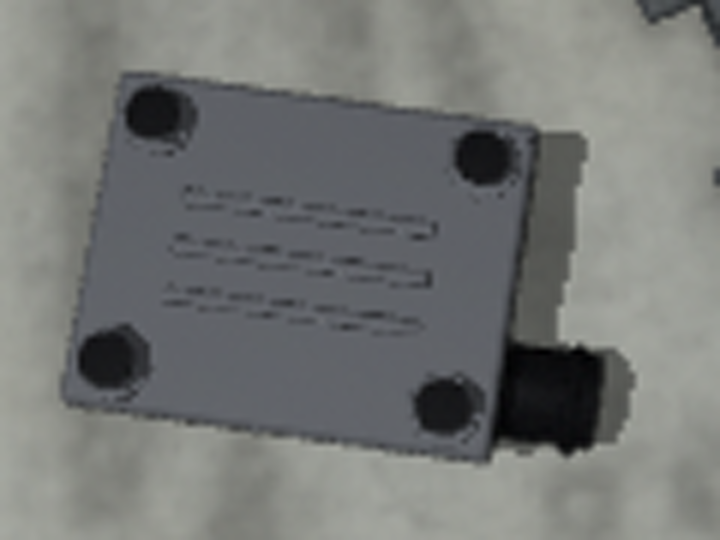

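View pics/sidez.png

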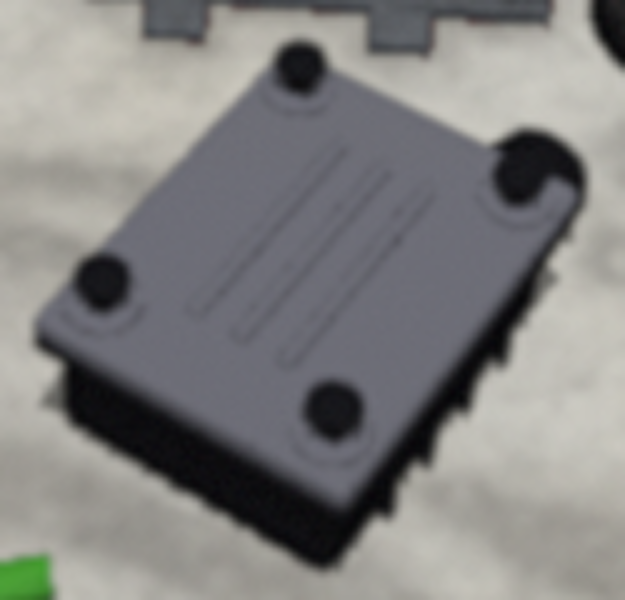

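```bash
cat > h.py <<'E'
import numpy as np, cv2
from plant import *
from scipy.spatial.transform import Rotation as R
def ray(name,uv,c=None):
    c=c or calibration(name); K=c["K"]; T=c["world_from_camera"]
    d=np.array([(uv[0]-K[0,2])/K[0,0],(uv[1]-K[1,2])/K[1,1]]); s=d.copy()
    for _ in range(20): s=d/(1+c["k1"]*(s@s))
    v=T[:3,:3]@np.array([s[0],s[1],1]); return T[:3,3],v
def hitz(name,uv,z,c=None):
    o,v=ray(name,uv,c); return o+v*(z-o[2])/v[2]
def tri(r):
    A=0;b=0
    for o,v in r:
        v=v/np.linalg.norm(v);P=np.eye(3)-np.outer(v,v);A=A+P;b=b+P@o
    return np.linalg.solve(A,b)
names=["neck","cross","third","last"]
B=np.array([[-54,40],[54,-40],[-54,-40],[54,40.]])/1000
def fit(P):
    P=np.asarray(P)[:,:2];z=P@[1,1j];b=B@[1,1j]
    zc=z.mean();a=np.angle((z-zc)@b.conj());
    F=zc+b*np.exp(1j*a); return zc,a,np.c_[F.real,F.imag]
E
python3 - <<'E'
from h import *
t={"cross":(153,111),"third":(482,158),"neck":(443,405),"last":(107,359)}
s={"third":(299,67),"neck":(520,177),"cross":(102,283),"last":(333,410)}
f=lambda p,k,x,y:((p[0]+.5)/k-.5+x,(p[1]+.5)/k-.5+y)
PT=[];PS=[];PB=[]
for n in names:
    a=f(t[n],6,205,255);b=f(s[n],5,290,270)
    PT.append(hitz("top",a,.072));PS.append(hitz("side",b,.072));PB.append(tri([ray("top",a),ray("side",b)]))
    print(n,PT[-1].round(4),PS[-1].round(4),PB[-1].round(4))
for P in (PT,PS,PB):
    zc,a,F=fit(P); print(zc,np.degrees(a),F.round(4).tolist(),(F-np.array(P)[:,:2]).round(4).tolist())
for n,uv,z in (("vise top",(345,235),.06),("vise",(350,300),.05),("cap",(359,331),.02)): print(n,hitz("top",uv,z).round(3))
st=get_state(); print(R.from_quat(st["orientation"]).as_matrix().round(3)); print(calibration("wrist")["world_from_camera"].round(3))
E
```

```text
neck [0.446  0.2485 0.072 ] [0.4425 0.2539 0.072 ] [0.4449 0.2488 0.0663]
cross [0.5447 0.3393 0.072 ] [0.5403 0.3447 0.072 ] [0.5441 0.3401 0.0658]
third [0.5236 0.2334 0.072 ] [0.5207 0.2394 0.072 ] [0.5236 0.2336 0.0658]
last [0.466  0.3543 0.072 ] [0.4628 0.3588 0.072 ] [0.4651 0.3552 0.0669]
(0.4950738377205175+0.29387362731524547j) 79.05487003056389 [[0.4455, 0.2485], [0.5446, 0.3393], [0.5241, 0.2333], [0.4661, 0.3545]] [[-0.0004, -0.0001], [-0.0001, 0.0], [0.0004, -0.0001], [0.0001, 0.0002]]
(0.4915850872386748+0.2991901221228494j) 79.37039134303143 [[0.4423, 0.2535], [0.5409, 0.3449], [0.5209, 0.2387], [0.4622, 0.3596]] [[-0.0002, -0.0004], [0.0005, 0.0002], [0.0002, -0.0006], [-0.0006, 0.0008]]
(0.49444455893415334+0.2944502750801925j) 79.15998048901133 [[0.445, 0.2489], [0.5439, 0.34], [0.5236, 0.2339], [0.4653, 0.355]] [[0.0001, 0.0001], [-0.0002, -0.0002], [-0.0, 0.0002], [0.0002, -0.0002]]
vise top [0.612 0.11  0.06 ]
vise [0.482 0.109 0.05 ]
cap [0.423 0.093 0.02 ]
[[ 0.969  0.245 -0.   ]
 [ 0.245 -0.969  0.001]
 [-0.    -0.002 -1.   ]]
[[ 0.246 -0.93  -0.273  0.216]
 [-0.969 -0.236 -0.068 -0.565]
 [-0.001  0.281 -0.96   0.374]
 [ 0.     0.     0.     1.   ]]
```

carry_out:
  commands:
    - [1, 0, 0, -1.6, 0, 0, -9.5]
    - [1, 0, 0, -1.6, 0, 0, -9.5]
    - [1, 0, 0, -1.6, 0, 0, -9.5]
    - [1, 0, 0, -1.6, 0, 0, -9.5]
    - [1, 0, 0, -1.6, 0, 0, -9.5]
    - [1, 0, 0, -1.6, 0, 0, -9.5]
    - [1, 0, 0, -1.6, 0, 0, -9.5]
    - [1, 0, 0, -1.6, 0, 0, -9.5]
    - [1, 0, 0, 0, 0, 0, 0]

```text
t: 1.23
eef_pos: [0.1473, -0.5821, 0.3771]
orientation: [0.707, 0.708, -0.0, 0.001]
wrist_force: [0.1, -1.0, -0.0]
finger_gap: -0.0004
```

Run:
```python
from h import *
st=get_state(); print(st["t"],st["joint_pos"].round(2),st["eef_pos"].round(4),R.from_quat(st["orientation"]).as_matrix().round(3))
for uv in ((480,312),(610,290),(460,150)):print(hitz("top",uv,0).round(3))
```

```text
1.225 [-1.32  0.3   0.23  1.49  0.    0.25] [ 0.1473 -0.5821  0.3771] [[-0.002  1.     0.   ]
 [ 1.     0.002 -0.001]
 [-0.001  0.    -1.   ]]
[ 0.448 -0.162  0.   ]
[ 0.478 -0.442  0.   ]
[ 0.812 -0.169  0.   ]
```

carry_out:
  commands:
    - [1, 4, 4, 0, 0, 0, 0]
    - [1, 4, 4, 0, 0, 0, 0]
    - [1, 4, 4, 0, 0, 0, 0]
    - [1, 4, 4, 0, 0, 0, 0]
    - [1, 4, 4, 0, 0, 0, 0]
    - [1, 5.5, 2.6, 0, 0, 0, 0]
    - [1, 5.5, 2.6, 0, 0, 0, 0]
    - [1, 5.5, 2.6, 0, 0, 0, 0]
    - [1, 5.5, 2.6, 0, 0, 0, 0]
    - [1, 5.5, 2.6, 0, 0, 0, 0]

```text
t: 2.48
eef_pos: [0.4757, -0.1036, 0.3753]
orientation: [0.707, 0.707, -0.0, -0.0]
wrist_force: [1.0, -0.8, 0.1]
finger_gap: -0.0
```

carry_out:
  commands:
    - [1, 5.8, 0, 0, 0, 0, 0]
    - [1, 5.8, 0, 0, 0, 0, 0]
    - [1, 5.8, 0, 0, 0, 0, 0]
    - [1, 5.8, 0, 0, 0, 0, 0]
    - [1, 5.8, 0, 0.5, 0, 0, 0]
    - [1, 5.8, 0, 2, 0, 0, 0]
    - [1, 5.8, 0, 2, 0, 0, 0]
    - [1, 0, 0, 2, 0, 0, 0]
    - [1, 0, 0, 0, 0, 0, 0]
    - [1, 0, 0, 0, 0, 0, 0]

```text
t: 3.72
eef_pos: [0.4742, 0.2999, 0.3116]
orientation: [0.707, 0.708, -0.0, 0.0]
wrist_force: [0.5, -0.9, -0.0]
finger_gap: 0.0002
```

Run:
```python
from h import *
import pickle
st=get_state(); c=calibration("wrist"); im=snapshot("wrist"); cv2.imwrite("pics/w1.png",im[:,:,::-1]); pickle.dump((st,c),open("w1.pkl","wb"))
print(st["t"],st["eef_pos"].round(4),st["joint_pos"].round(2))
```

```text
3.725 [0.4742 0.2999 0.3116] [ 0.56  0.22 -0.02  1.32 -0.    2.13]
```

View pics/w1.png

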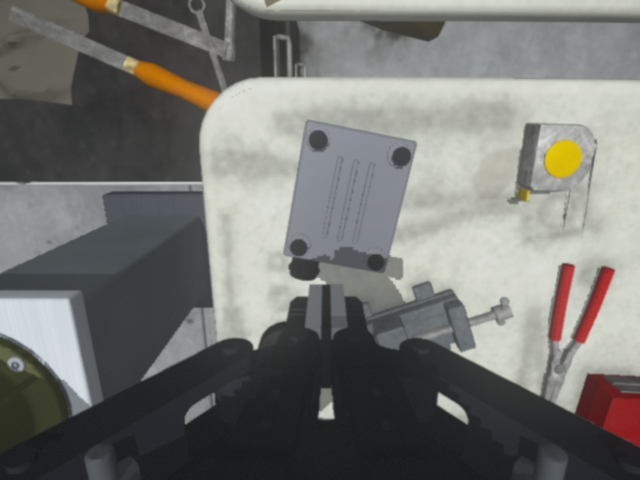

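Run:
```python
from h import *
import pickle
st,c=pickle.load(open("w1.pkl","rb")); im=cv2.imread("pics/w1.png")
a=im[110:290,270:430]; cv2.imwrite("pics/w1z.png",cv2.resize(a,None,fx=4,fy=4,interpolation=2))
g=im.max(2); P=[]
for n,(u,v) in zip(names,((298,247),(401,156),(375,261),(318,140))):
    w=g[v-13:v+14,u-13:u+14]; m=(w<45).astype(np.uint8)
    k,l,s,ce=cv2.connectedComponentsWithStats(m); i=l[13,13]; uv=ce[i]+[u-13,v-13]
    p=hitz("wrist",uv,.072,c); P.append(p); print(n,uv.round(1),s[i],p.round(4))
zc,a,F=fit(P); print(zc,np.degrees(a),F.round(4).tolist(),(F-np.array(P)[:,:2]).round(4).tolist())
```

```text
neck [298. 247.] [  0   0  27  27 729] [0.4462 0.2514 0.072 ]
cross [401. 156.] [  0   0  27  27 729] [0.5446 0.3415 0.072 ]
third [375. 261.] [  0   0  27  27 729] [0.5241 0.2366 0.072 ]
last [318. 140.] [  0   0  27  27 729] [0.4667 0.3559 0.072 ]
(0.4953738661338699+0.2963561806117476j) 79.08465393853575 [[0.4459, 0.2509], [0.5449, 0.3418], [0.5244, 0.2358], [0.4663, 0.357]] [[-0.0003, -0.0005], [0.0003, 0.0003], [0.0003, -0.0009], [-0.0003, 0.0011]]
```

View pics/w1z.png

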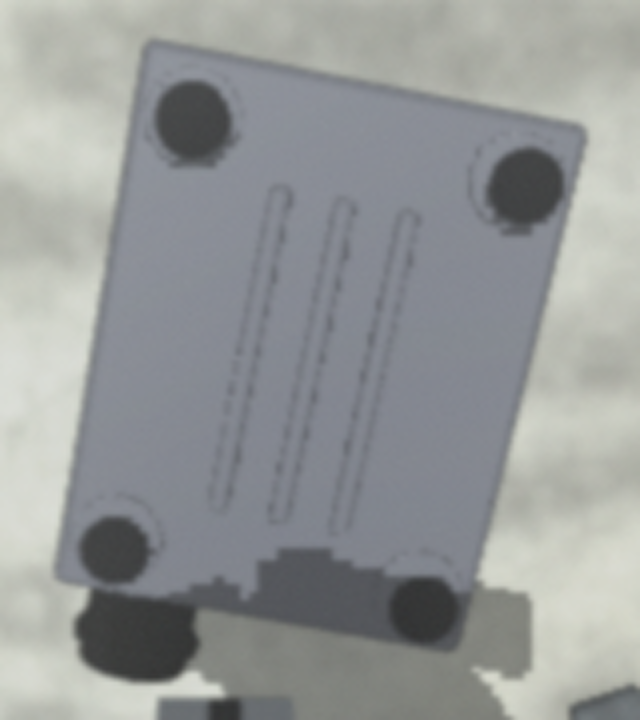

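carry_out:
  commands:
    - [1, -2.45, -1.43, 2, 0, 0, 0]
    - [1, -2.45, -1.43, 3, 0, 0, 0]
    - [1, 0, 0, 5, 0, 0, 0]
    - [1, 0, 0, 5, 0, 0, 0]
    - [1, 0, 0, 3, 0, 0, 0]
    - [1, 0, 0, 1, 0, 0, 0]
    - [1, 0, 0, 0.6, 0, 0, 0]
    - [1, 0, 0, 0, 0, 0, 0]
    - [1, 0, 0, 0, 0, 0, 0]
    - [1, 0, 0, 0, 0, 0, 0]

```text
t: 5.03
eef_pos: [0.4462, 0.2517, 0.1161]
orientation: [0.706, 0.708, 0.001, 0.0]
wrist_force: [0.3, -0.3, 0.2]
finger_gap: -0.0001
```

Run:
```python
from h import *
st=get_state(); print(st["t"],st["eef_pos"].round(4),st["wrist_force"])
for n in ("side","top"):
    im=snapshot(n)[:,:,::-1]; a=im[220:390,290:440] if n=="side" else im[250:350,200:330]
    cv2.imwrite(f"pics/{n}1.png",cv2.resize(a,None,fx=3.5 if n=="side" else 5,fy=3.5 if n=="side" else 5,interpolation=2))
```

```text
5.025 [0.4462 0.2517 0.1161] [ 0.32614791 -0.29926348  0.19759543]
```

View pics/side1.png

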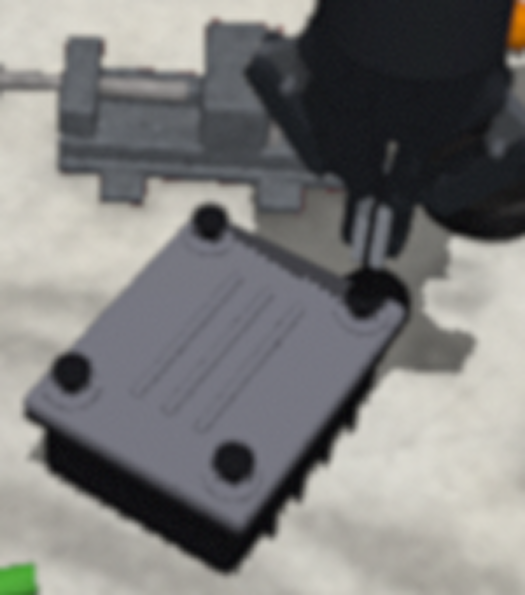

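View pics/top1.png

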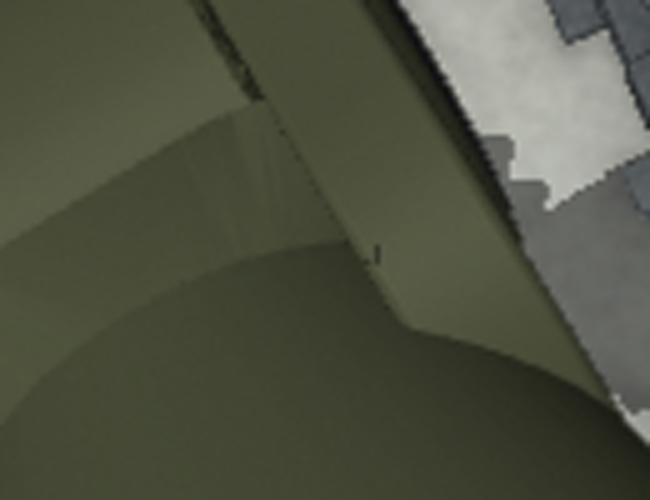

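Run:
```python
from h import *
print(hitz("side",(396.7,293.6),.099)); print(hitz("side",(290+367/3.5,220+293/3.5),.072))
```

```text
[0.44075374 0.25460058 0.099     ]
[0.44157675 0.25057046 0.072     ]
```

carry_out:
  commands:
    - [1, 0, 0, 0.8, 0, 0, 0]
    - [1, 0, 0, 0.8, 0, 0, 0]
    - [1, 0, 0, 0.6, 0, 0, 0]
    - [1, 0, 0, 0, 0, 0, 0]
    - [1, 0, 0, 0, 0, 0, 0]
    - [1, 0, 0, 0, 0, 0, 0]

```text
t: 5.88
eef_pos: [0.4459, 0.2515, 0.0935]
orientation: [0.706, 0.708, 0.0, 0.0]
wrist_force: [0.2, -0.0, 0.7]
finger_gap: -0.0
```

carry_out:
  commands:
    - [1, 0, 0, 0.1, 0, 0, 0]
    - [1, 0, 0, 0.1, 0, 0, 0]
    - [1, 0, 0, 0.1, 0, 0, 0]
    - [1, 0, 0, 0.1, 0, 0, 0]
    - [1, 0, 0, 0, 0, 0, 0]
    - [1, 0, 0, 0, 0, 0, 0]

```text
t: 6.62
eef_pos: [0.4457, 0.2514, 0.0893]
orientation: [0.706, 0.708, -0.0, -0.0]
wrist_force: [-0.6, 0.6, 1.0]
finger_gap: -0.0
```

carry_out:
  commands:
    - [1, 0, 0, 0.1, 0, 0, 0]
    - [1, 0, 0, 0.1, 0, 0, 0]
    - [1, 0, 0, 0.1, 0, 0, 0]
    - [1, 0, 0, 0.1, 0, 0, 0]

```text
t: 7.12
eef_pos: [0.4457, 0.2514, 0.0854]
orientation: [0.706, 0.708, 0.0, 0.0]
wrist_force: [-0.9, -0.6, 2.6]
finger_gap: 0.0002
```

carry_out:
  commands:
    - [1, 0, 0, 0.1, 0, 0, 0]
    - [1, 0, 0, 0.1, 0, 0, 0]

```text
t: 7.38
eef_pos: [0.4457, 0.2514, 0.0833]
orientation: [0.706, 0.708, 0.0, 0.0]
wrist_force: [0.0, -0.4, 2.1]
finger_gap: 0.0001
```

Sliding at ~3 N. Continue in small steps.

carry_out:
  commands:
    - [1, 0, 0, 0.1, 0, 0, 0]
    - [1, 0, 0, 0.1, 0, 0, 0]

```text
t: 7.62
eef_pos: [0.4457, 0.2514, 0.0813]
orientation: [0.706, 0.708, 0.0, 0.0]
wrist_force: [0.2, 0.4, 2.8]
finger_gap: -0.0001
```

carry_out:
  commands:
    - [1, 0, 0, 0.05, 0, 0, 0]
    - [1, 0, 0, 0.05, 0, 0, 0]

```text
t: 7.88
eef_pos: [0.4457, 0.2514, 0.0803]
orientation: [0.706, 0.708, 0.0, 0.0]
wrist_force: [0.1, -0.9, 3.0]
finger_gap: -0.0003
```

carry_out:
  commands:
    - [1, 0, 0, 0.03, 0, 0, 0]
    - [1, 0, 0, 0, 0, 0, 0]

```text
t: 8.12
eef_pos: [0.4458, 0.2514, 0.08]
orientation: [0.706, 0.708, 0.0, 0.0]
wrist_force: [-0.2, -0.4, 3.5]
finger_gap: -0.0004
```

carry_out:
  commands:
    - [1, 0, 0, 0.03, 0, 0, 0]
    - [1, 0, 0, 0, 0, 0, 0]

```text
t: 8.38
eef_pos: [0.4457, 0.2514, 0.08]
orientation: [0.706, 0.708, 0.0, 0.0]
wrist_force: [-1.5, -1.1, 6.0]
finger_gap: -0.0002
```

carry_out:
  commands:
    - [1, 0, 0, -1, 0, 0, 0]
    - [1, 0, 0, -3, 0, 0, 0]
    - [1, 3.03, 3.3, 0, 0, 0, 0]
    - [1, 3.03, 3.3, 0, 0, 0, 0]
    - [1, 3.03, 3.3, 0, 0, 0, 0]
    - [1, 0, 0, 0, 0, 0, 0]
    - [1, 0, 0, 0, 0, 0, 0]
    - [1, 0, 0, 0, 0, 0, 0]

```text
t: 9.38
eef_pos: [0.5434, 0.3417, 0.1197]
orientation: [0.706, 0.708, -0.001, -0.0]
wrist_force: [0.2, -0.3, 0.0]
finger_gap: 0.0004
```

Run:
```python
from h import *
st=get_state(); print(st["t"],st["eef_pos"].round(4),st["wrist_force"])
im=snapshot("side")[:,:,::-1]; a=im[220:390,290:440]
cv2.imwrite("pics/side2.png",cv2.resize(a,None,fx=3.5,fy=3.5,interpolation=2))
```

```text
9.375 [0.5434 0.3417 0.1197] [ 0.16398963 -0.33938578  0.00794232]
```

View pics/side2.png

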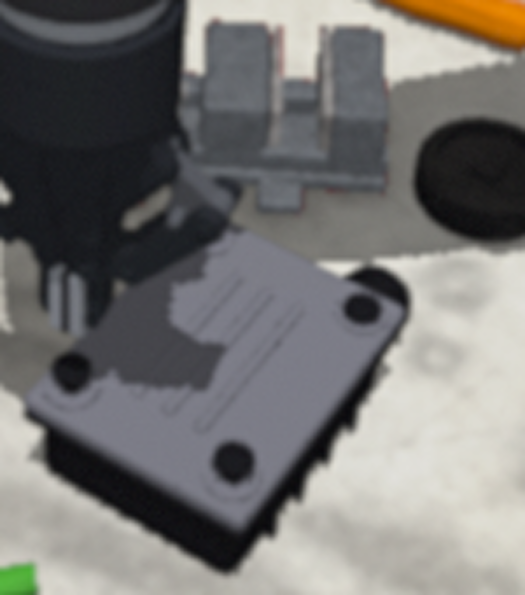

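The side view shows the neck pin seated, at (362,308), and the fingertips above the cross pin, at (71,370).

carry_out:
  commands:
    - [1, 0, 0, 1, 0, 0, 0]
    - [1, 0, 0, 1, 0, 0, 0]
    - [1, 0, 0, 0.5, 0, 0, 0]
    - [1, 0, 0, 0.1, 0, 0, 0]
    - [1, 0, 0, 0.1, 0, 0, 0]
    - [1, 0, 0, 0.1, 0, 0, 0]
    - [1, 0, 0, 0.1, 0, 0, 0]
    - [1, 0, 0, 0.1, 0, 0, 0]
    - [1, 0, 0, 0.1, 0, 0, 0]
    - [1, 0, 0, 0.1, 0, 0, 0]

```text
t: 10.68
eef_pos: [0.5444, 0.3427, 0.088]
orientation: [0.706, 0.708, 0.0, 0.0]
wrist_force: [-1.2, -0.9, 2.4]
finger_gap: -0.0
```

carry_out:
  commands:
    - [1, 0, 0, 0.1, 0, 0, 0]
    - [1, 0, 0, 0.1, 0, 0, 0]
    - [1, 0, 0, 0.1, 0, 0, 0]
    - [1, 0, 0, 0.1, 0, 0, 0]
    - [1, 0, 0, 0.1, 0, 0, 0]
    - [1, 0, 0, 0, 0, 0, 0]

```text
t: 11.42
eef_pos: [0.5444, 0.3426, 0.0825]
orientation: [0.706, 0.708, 0.0, 0.0]
wrist_force: [-0.2, 0.4, 1.7]
finger_gap: 0.0
```

carry_out:
  commands:
    - [1, 0, 0, 0.1, 0, 0, 0]
    - [1, 0, 0, 0.1, 0, 0, 0]
    - [1, 0, 0, 0.03, 0, 0, 0]
    - [1, 0, 0, 0, 0, 0, 0]

```text
t: 11.92
eef_pos: [0.5444, 0.3426, 0.0804]
orientation: [0.706, 0.708, 0.0, -0.0]
wrist_force: [-0.4, -0.3, 1.4]
finger_gap: 0.0001
```

carry_out:
  commands:
    - [1, 0, 0, 0.03, 0, 0, 0]
    - [1, 0, 0, 0, 0, 0, 0]

```text
t: 12.18
eef_pos: [0.5444, 0.3426, 0.0801]
orientation: [0.706, 0.708, 0.0, 0.0]
wrist_force: [-0.6, -0.8, 2.2]
finger_gap: -0.0
```

carry_out:
  commands:
    - [1, 0, 0, 0.03, 0, 0, 0]
    - [1, 0, 0, 0, 0, 0, 0]

```text
t: 12.42
eef_pos: [0.5444, 0.3427, 0.0801]
orientation: [0.706, 0.708, 0.0, 0.0]
wrist_force: [-1.2, -0.3, 4.6]
finger_gap: 0.0001
```

carry_out:
  commands:
    - [1, 0, 0, -1, 0, 0, 0]
    - [1, 0, 0, -3, 0, 0, 0]
    - [1, -3.6, -0.65, 0, 0, 0, 0]
    - [1, -3.5, -0.7, 0, 0, 0, 0]
    - [1, -3.5, -0.7, 0, 0, 0, 0]
    - [1, 0, 0, 0, 0, 0, 0]
    - [1, 0, 0, 0, 0, 0, 0]
    - [1, 0, 0, 0, 0, 0, 0]

```text
t: 13.42
eef_pos: [0.5246, 0.2375, 0.12]
orientation: [0.706, 0.709, 0.0, 0.0]
wrist_force: [-0.2, -0.4, -0.1]
finger_gap: 0.0002
```

Run:
```python
from h import *
st=get_state(); print(st["t"],st["eef_pos"].round(4),st["wrist_force"])
im=snapshot("side")[:,:,::-1]; a=im[220:390,290:440]
cv2.imwrite("pics/side3.png",cv2.resize(a,None,fx=3.5,fy=3.5,interpolation=2))
```

```text
13.425 [0.5246 0.2375 0.12  ] [-0.16321778 -0.40591968 -0.09699426]
```

View pics/side3.png

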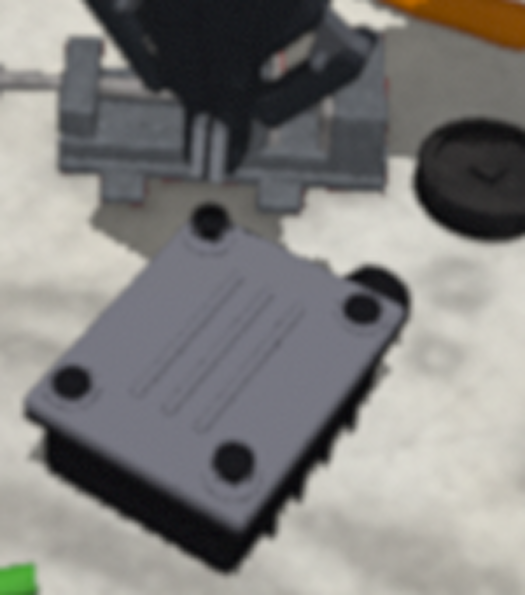

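The neck pin (362,308) and the cross pin (71,382) are both seated. The tip is above the third pin, at (210,222), and stands clear of the vise.

carry_out:
  commands:
    - [1, 0, 0, 1, 0, 0, 0]
    - [1, 0, 0, 1, 0, 0, 0]
    - [1, 0, 0, 0.5, 0, 0, 0]
    - [1, 0, 0, 0.1, 0, 0, 0]
    - [1, 0, 0, 0.1, 0, 0, 0]
    - [1, 0, 0, 0.1, 0, 0, 0]
    - [1, 0, 0, 0.1, 0, 0, 0]
    - [1, 0, 0, 0.1, 0, 0, 0]
    - [1, 0, 0, 0.1, 0, 0, 0]
    - [1, 0, 0, 0.1, 0, 0, 0]

```text
t: 14.72
eef_pos: [0.5243, 0.2365, 0.088]
orientation: [0.706, 0.708, 0.0, 0.0]
wrist_force: [-0.7, 0.2, 2.7]
finger_gap: -0.0
```

carry_out:
  commands:
    - [1, 0, 0, 0.1, 0, 0, 0]
    - [1, 0, 0, 0.1, 0, 0, 0]
    - [1, 0, 0, 0.1, 0, 0, 0]
    - [1, 0, 0, 0.1, 0, 0, 0]
    - [1, 0, 0, 0.1, 0, 0, 0]
    - [1, 0, 0, 0, 0, 0, 0]

```text
t: 15.48
eef_pos: [0.5243, 0.2365, 0.0827]
orientation: [0.706, 0.708, 0.0, 0.0]
wrist_force: [-0.3, 0.6, 1.1]
finger_gap: -0.0
```

carry_out:
  commands:
    - [1, 0, 0, 0.1, 0, 0, 0]
    - [1, 0, 0, 0.1, 0, 0, 0]
    - [1, 0, 0, 0.03, 0, 0, 0]
    - [1, 0, 0, 0, 0, 0, 0]

```text
t: 15.98
eef_pos: [0.5243, 0.2365, 0.0805]
orientation: [0.706, 0.708, 0.0, 0.0]
wrist_force: [0.5, -0.3, 1.5]
finger_gap: -0.0002
```

carry_out:
  commands:
    - [1, 0, 0, 0.03, 0, 0, 0]
    - [1, 0, 0, 0, 0, 0, 0]

```text
t: 16.23
eef_pos: [0.5243, 0.2366, 0.0802]
orientation: [0.706, 0.708, 0.0, 0.0]
wrist_force: [-0.4, -0.8, 2.9]
finger_gap: 0.0003
```

carry_out:
  commands:
    - [1, 0, 0, 0.05, 0, 0, 0]
    - [1, 0, 0, 0, 0, 0, 0]

```text
t: 16.48
eef_pos: [0.5243, 0.2365, 0.08]
orientation: [0.706, 0.708, 0.0, 0.0]
wrist_force: [-0.0, -1.1, 5.8]
finger_gap: 0.0
```

carry_out:
  commands:
    - [1, 0, 0, -1, 0, 0, 0]
    - [1, 0, 0, -3, 0, 0, 0]
    - [1, 4, -2, 0, 0, 0, 0]
    - [1, 4.1, -1.9, 0, 0, 0, 0]
    - [1, 4, -1.9, 0, 0, 0, 0]
    - [1, 0, 0, 0, 0, 0, 0]
    - [1, 0, 0, 0, 0, 0, 0]
    - [1, 0, 0, 0, 0, 0, 0]

```text
t: 17.48
eef_pos: [0.4662, 0.3563, 0.1197]
orientation: [0.706, 0.708, -0.0, 0.0]
wrist_force: [-0.2, -0.3, 1.1]
finger_gap: -0.0001
```

Run:
```python
from h import *
st=get_state(); print(st["t"],st["eef_pos"].round(4),st["wrist_force"])
im=snapshot("side")[:,:,::-1]; a=im[220:390,290:440]
cv2.imwrite("pics/side4.png",cv2.resize(a,None,fx=3.5,fy=3.5,interpolation=2))
```

```text
17.475 [0.4662 0.3563 0.1197] [-0.23949495 -0.31225391  1.06158103]
```

View pics/side4.png

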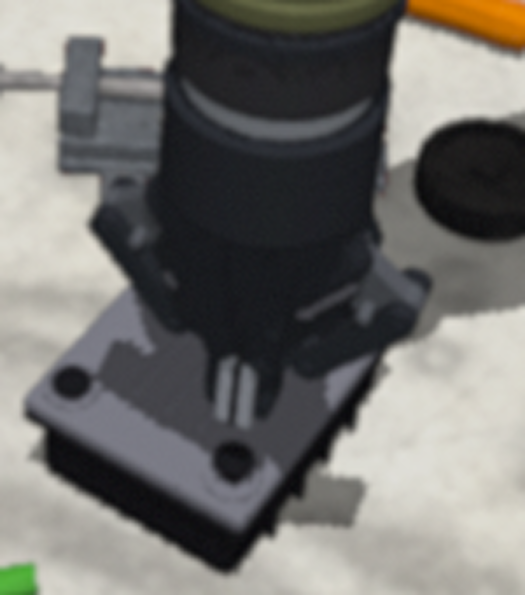

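The tip is above the last pin, at (233,461), and the box has not moved. I'm lowering onto it now.

carry_out:
  commands:
    - [1, 0, 0, 1, 0, 0, 0]
    - [1, 0, 0, 1, 0, 0, 0]
    - [1, 0, 0, 0.5, 0, 0, 0]
    - [1, 0, 0, 0.1, 0, 0, 0]
    - [1, 0, 0, 0.1, 0, 0, 0]
    - [1, 0, 0, 0.1, 0, 0, 0]
    - [1, 0, 0, 0.1, 0, 0, 0]
    - [1, 0, 0, 0.1, 0, 0, 0]
    - [1, 0, 0, 0.1, 0, 0, 0]
    - [1, 0, 0, 0.1, 0, 0, 0]

```text
t: 18.77
eef_pos: [0.4658, 0.3574, 0.0879]
orientation: [0.706, 0.708, 0.0, -0.0]
wrist_force: [-0.9, -0.6, 3.3]
finger_gap: 0.0003
```

carry_out:
  commands:
    - [1, 0, 0, 0.1, 0, 0, 0]
    - [1, 0, 0, 0.1, 0, 0, 0]
    - [1, 0, 0, 0.1, 0, 0, 0]
    - [1, 0, 0, 0.1, 0, 0, 0]
    - [1, 0, 0, 0.1, 0, 0, 0]
    - [1, 0, 0, 0, 0, 0, 0]

```text
t: 19.52
eef_pos: [0.4659, 0.3574, 0.0825]
orientation: [0.706, 0.708, 0.0, -0.0]
wrist_force: [-1.2, 1.0, 0.4]
finger_gap: 0.0001
```

carry_out:
  commands:
    - [1, 0, 0, 0.1, 0, 0, 0]
    - [1, 0, 0, 0.1, 0, 0, 0]
    - [1, 0, 0, 0.03, 0, 0, 0]
    - [1, 0, 0, 0, 0, 0, 0]

```text
t: 20.02
eef_pos: [0.4659, 0.3574, 0.0804]
orientation: [0.706, 0.708, 0.0, 0.0]
wrist_force: [-0.4, 0.5, 2.1]
finger_gap: -0.0
```

carry_out:
  commands:
    - [1, 0, 0, 0.03, 0, 0, 0]
    - [1, 0, 0, 0, 0, 0, 0]

```text
t: 20.27
eef_pos: [0.4659, 0.3574, 0.0801]
orientation: [0.706, 0.708, 0.0, 0.0]
wrist_force: [-0.1, -0.4, 1.7]
finger_gap: 0.0004
```

carry_out:
  commands:
    - [1, 0, 0, 0.04, 0, 0, 0]
    - [1, 0, 0, 0, 0, 0, 0]

```text
t: 20.52
eef_pos: [0.4659, 0.3574, 0.08]
orientation: [0.706, 0.708, 0.0, 0.0]
wrist_force: [-1.3, -0.3, 5.2]
finger_gap: 0.0003
```

It reached the stop. I'm rising clear, then checking with pictures.

carry_out:
  commands:
    - [1, 0, 0, -1, 0, 0, 0]
    - [1, 0, 0, -4, 0, 0, 0]
    - [1, 0, 0, -5, 0, 0, 0]
    - [1, 0, 0, -5, 0, 0, 0]
    - [1, 0, 0, -5, 0, 0, 0]
    - [1, -5, 0, -3, 0, 0, 0]
    - [1, 0, 0, 0, 0, 0, 0]
    - [1, 0, 0, 0, 0, 0, 0]
    - [1, 0, 0, 0, 0, 0, 0]

```text
t: 21.65
eef_pos: [0.4655, 0.3076, 0.3085]
orientation: [0.706, 0.709, -0.001, -0.0]
wrist_force: [-0.5, 0.2, 0.9]
finger_gap: 0.0001
```

Run:
```python
from h import *
st=get_state(); print(st["t"],st["eef_pos"].round(4),st["wrist_force"])
c=np.zeros((480,640,3),np.uint8)
im=snapshot("side")[:,:,::-1]; cv2.imwrite("pics/side5f.png",im); a=im[270:390,290:415]
cv2.imwrite("pics/side5.png",cv2.resize(a,None,fx=5,fy=5,interpolation=2))
cv2.imwrite("pics/w5.png",snapshot("wrist")[:,:,::-1])
```

```text
21.65 [0.4655 0.3076 0.3085] [-0.48372738  0.20923882  0.85515586]
```

View pics/side5.png

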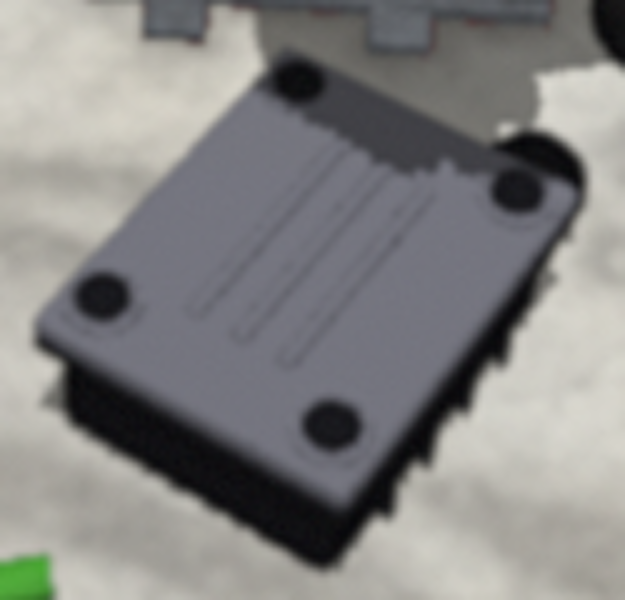

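View pics/side5f.png

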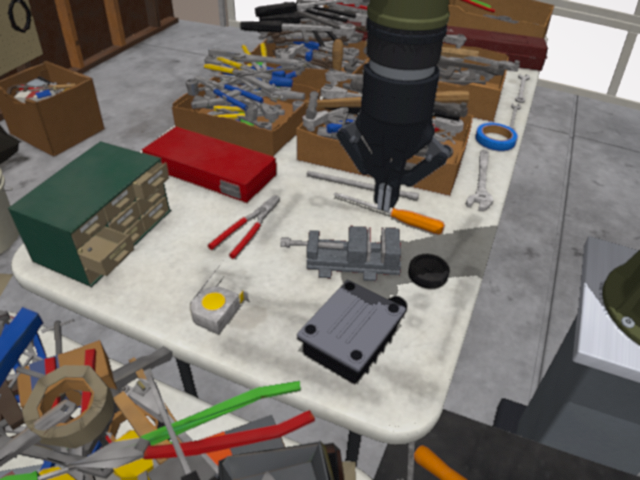

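All four heads are down about 13–16 px in the zoom: (299,81), (517,190), (102,297), (331,425). The box outline and the bystanders have not moved.

```bash
python3 -c "
from plant import *
print(sign_off())"
```

```text
the job is handed in; nothing more can be done
None
```

All four cover pins are pushed home, and the job was handed in at about 22 s of the 51 s allowed. I pushed them with shut fingertips from straight above, in the order neck, cross, third, last.

- **Pins:** each slid at about 1–3 N and met its firm stop with the tool at z = 0.080 m, which puts the head top at 63 mm, its fully-home height. Readings were about 5–6 N at the stops, against the 30 N limit. They come only at the end of each move, so a brief peak in between would not show.
- **Final picture:** the side view shows all four heads seated on their bosses. The box and the bystanders look unmoved, and the gripper is well clear of everything. I judged this by eye and did not measure the final positions.
- **Disagreement:** the side camera placed the pins 3–6 mm from where the top and wrist cameras put them, more than the stated 2 mm calibration. I relied on the wrist and top views, which agreed to within 3 mm, and every push landed on its pin.

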